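# Knock home the last peg of a wooden coin bank

### The job

One of the four button-headed pegs in the lid of the coin bank on the assembly board still stands proud. Pick up the rubber mallet and drive that peg down with the mallet's head until it is fully home, keeping the gripper itself off the bank. Then stand the mallet on its head on the table again, clear of the bank, and let go.

Things in the scene. Friction and masses are not known exactly. Their poses are not given: they have to be found in the camera images.
- mallet: Loose rubber mallet, 0.27 kg, standing on its head. Black cylindrical head 52 mm across, 80 mm tall; wooden handle, level, 18 mm wide, 24 mm high, its centre line 40 mm up, from 26 to 160 mm off the head's axis. Origin: centre of the head's underside (striking face); z up, handle along -x, pointing roughly to the robot. Grasp from above across the handle about 48 mm from the axis.
- peg (a joint): How far the standing peg has been driven, in m: 0 is highest (head's underside 30 mm above the lid), 0.030 is fully home (head seated on the lid). Starts between 0 and 0.006. It is tight: 7 to 10 N moves it, and it stays where it is left.
- peg_top (a point): Centre of the top of the standing peg; moves straight down with it. Plain wooden peg, button head 22 mm across and 8 mm thick on a 10 mm shank, at one corner of the lid. Fully home, its top is 108 mm above the table, level with the three pegs already home (68 mm or more away, centre to centre).
- bank: Coin bank in light wood, held fast on a fixed plywood board 160 x 140 x 10 mm. Lid 120 x 104 mm with a coin slot, its top 100 mm above the table. Origin: centre of the board's underside, z up. Standing peg at x 42, y 34 mm; the pegs already home at the other corners (+-42, +-34). The finished bank with round ears further back is not part of the job.
There are look-alikes about, which are no part of the job. Several things look just like the mallet: the one meant starts farthest from the robot's base.

How it is judged:
By the outcome, as a careful person would: the job done as asked, in the order asked, and still so for the second after the job is handed in, with the robot touching nothing.
It also fails if it takes over 51 s, if anything falls off the work surface, if the arm or the gripper's body presses on something with over 40 N, if the wrist force passes 120 N, or if a joint passes its speed limit or range.

### The arm

A 6-joint arm with a two-finger parallel gripper is mounted at the origin on the work surface. World frame = base frame: x ahead of the robot, y to its left, z up, the work surface at z = 0. Lengths are in m, angles in rad, forces in N, time in s.
With the tool pointing down it reaches from about 0.35 to 0.975 m from the base axis. Payload 4.9 kg.
Tool frame: the origin (TCP) lies midway between the tips of the shut fingers; the grasp point (between the pads) lies 19 mm behind it; z points along the fingers, y is the line along which they close (so a half turn about z gives the same grasp; the last joint's range is limited). The gripper opens to 85 mm and grips with 20 to 120 N. Pads are 22 mm wide; open, the fingers measure 114 mm over their backs; the gripper's body (76 mm by 85 mm) begins 54 mm behind the grasp point. The pads swing forward as they close: fully open they stand 13 mm farther back than shut.
Start: joints at [0.994, 0.053, 1.613, -0, 1.476, -0.119], TCP at [0.276, 0.561, 0.231] pointing down, gripper open.
Joint ranges: [-3.01, 3.01], [-1.01, 2.22], [0.06, 2.58], [-1.02, 4.17], [0.09, 2.62], [-3.14, 3.14]. Speed limits (rad/s): [2.57, 2.57, 3.14, 3.14, 3.14, 3.14].

### API

Orientations are given as a rotation vector (axis times angle).
In Python, from station import ctrl gives the robot as it stands. The module is installed in compiled form; this text tells all that it offers.
- The arm moves only by the shell command python3 -m handwheel 'ROWS' [OPENING] [FORCE]. ROWS is JSON, a list of rows, each a list of 2 entries, a list of its own where there are three numbers: the shift along the tool's x, y, z in cm, then the turn, a rotation vector about the tool's x, y, z in rad. In form: [[[tx, ty, tz], [ax, ay, az]], ...]. A call has 1 to 5 rows; each row is the pose to reach, as a shift and turn from the pose commanded when the call began, along the tool's axes at that moment; what a row does not reach only later rows make up. A row lasts 1/8 s, in which the tool goes at most 62.5 mm and 10.7 degrees, less where a joint would pass 70% of its speed; a pose out of reach is approached as far as the arm can. A call with a gripper value outside its range is refused whole. OPENING is the gripper's target within -1 to 1 (shut at 1, half-way at 0, fully open at -1), set as the call begins (- or left out, the last holds). The fingers move at their own pace and stop on an object; FORCE is the grip in N (left out, the last holds). Time passes only in rows, so rows that repeat a pose let the fingers close. It gives the time, the measured TCP pose, the force, the opening and the grip force at its end, in the units of the state.
- ctrl.get_obs(): the state, without advancing time (a new reading comes with each control period).
- ctrl.get_image(name): name is "side" or "top" or "wrist"; returns the picture (420x560x3 uint8, blue, green, red); there is no depth.
- ctrl.calibration(name): a dict with "fx", "fy", "cx", "cy" (pixels), "R" (3x3) and "t" (3): a world point X has camera coordinates R X + t. Camera axes: x right, y down, z forward; pixel columns grow to the right and rows downward; lengths in m; the calibration is good to about 2 mm. A picture is of the moment at which its call begins: read the wrist's pose just before it. calibration takes no time and is no camera call; for the wrist camera it gives the pose at the moment of the call.
- ctrl.finish_job(): hands the job in; it is judged then, once.
Trained networks look in the newest picture that a camera, given by its name, has taken for a name from the list of things; names that differ only in an ending like _2 or _b are one class to them, and where a whole thing is asked for, a point or a joint stands for the part that bears it (a point fixed in the world has none). Each returns a list of dicts, best first, with "score" (0 to 1); they miss things now and then, are a little off and sometimes report something else, mostly with a low value. They report only what shows in the picture. A call takes as long as a camera call. They do not tell look-alikes from the thing itself.
- ctrl.look_for(camera, query): "position" ([column, row] in pixels, amid what is visible of it).
- ctrl.landmark_of(camera, query): "position" ([column, row] in pixels: a listed point, or the origin of a listed thing).
The state is a dict: "t": time; "q": joint angles; "dq": joint speeds; "effort": joint torques, N m; "tool_pos": TCP position; "tool_rot": TCP orientation; "contact_force": force on the tool from outside, world axes, zero at the start; "wrist_torque": the same for the moment, N m; "opening": finger opening in m; "grip_force": force on a finger pad.
Only numpy, scipy, OpenCV 4.12 (cv2) and the standard library are available. Lean on these libraries where they do the work, as an engineer would, in place of code of your own. Each camera call takes 0.05 s, during which the arm holds its last target. There are 200 camera calls.

## Working session

There is one attempt and no reset: what is moved stays moved. The work goes in short steps, Python scripts to look and compute and a shell command to move; the robot and the scene stay as the last step left them, time stands still between calls to the robot, and variables do not carry over. Pictures are saved under pics/ and viewed, at most 10 in all, crops included, and the job is handed in when it is done.

```bash
mkdir -p pics; cat > h.py <<'E'
import numpy as np, cv2
from scipy.spatial.transform import Rotation as R
from station import ctrl
def ray(cam,px):
    c=ctrl.calibration(cam);Rm=np.array(c["R"]);t=np.array(c["t"])
    o=-Rm.T@t; d=Rm.T@np.array([(px[0]-c["cx"])/c["fx"],(px[1]-c["cy"])/c["fy"],1.]); return o,d
def atz(cam,px,z):
    o,d=ray(cam,px); return o+d*(z-o[2])/d[2]
def proj(cam,X):
    c=ctrl.calibration(cam);p=np.array(c["R"])@np.array(X)+np.array(c["t"])
    return np.array([c["fx"]*p[0]/p[2]+c["cx"],c["fy"]*p[1]/p[2]+c["cy"]])
def rel(pos,rot):
    "shift cm and turn rad from current to target"
    o=ctrl.get_obs();r=R.from_rotvec(o["tool_rot"])
    return (r.inv().apply(np.array(pos)-o["tool_pos"])*100).round(2),(r.inv()*rot).as_rotvec().round(3)
E
python3 - <<'E'
from h import *
np.set_printoptions(precision=3,suppress=True)
o=ctrl.get_obs();print(o["t"],o["tool_pos"],o["tool_rot"],R.from_rotvec(o["tool_rot"]).as_matrix())
for cam in("top","side"):
    cv2.imwrite(f"pics/{cam}0.png",ctrl.get_image(cam))
    print(cam,ray(cam,(280,210)))
    for q in("mallet","peg_top","bank"):
        for d in ctrl.landmark_of(cam,q)[:5]:
            print(q,d,atz(cam,d["position"],{"mallet":0,"peg_top":.135,"bank":0}[q]))
    for d in ctrl.look_for(cam,"mallet"):print("look",d,atz(cam,d["position"],.05))
E
```

```text
0.0 [0.276 0.56  0.23 ] [-0.713 -3.059  0.003] [[-0.897  0.442 -0.001]
 [ 0.442  0.897 -0.002]
 [ 0.    -0.002 -1.   ]]
top (array([ 0.304, -0.01 ,  1.145]), array([ 0.172,  0.005, -0.985]))
mallet {'position': [354.2, 197.5], 'score': 0.88} [ 0.532 -0.184  0.   ]
peg_top {'position': [173.5, 195.1], 'score': 0.5} [0.515 0.224 0.135]
bank {'position': [179.7, 187.2], 'score': 0.69} [0.563 0.241 0.   ]
look {'position': [193.7, 284.4], 'score': 0.98} [0.327 0.192 0.05 ]
look {'position': [363.4, 207.0], 'score': 0.86} [ 0.499 -0.197  0.05 ]
side (array([ 0.143, -0.581,  0.5  ]), array([ 0.456,  0.746, -0.485]))
mallet {'position': [184.6, 240.8], 'score': 0.97} [0.355 0.179 0.   ]
mallet {'position': [343.7, 308.0], 'score': 0.69} [ 0.521 -0.178  0.   ]
peg_top {'position': [237.6, 161.4], 'score': 0.55} [0.525 0.237 0.135]
bank {'position': [251.6, 207.9], 'score': 0.96} [0.557 0.236 0.   ]
look {'position': [175.2, 227.0], 'score': 0.68} [0.336 0.166 0.05 ]
look {'position': [340.9, 304.8], 'score': 0.59} [ 0.484 -0.21   0.05 ]
```

View pics/top0.png

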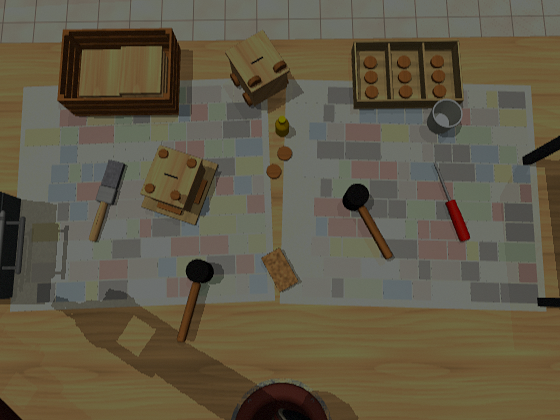

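View pics/side0.png

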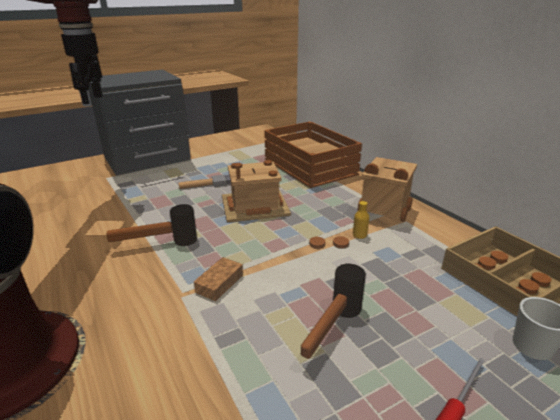

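The top picture shows two mallet look-alikes: head A at (200,270), about 0.40 m from the base, and head B at (355,195), about 0.56 m. The brush at (105,195) and the screwdriver at (455,205) are not mallets. B is farthest, so I choose B. The bank stands at (180,183), and the side view shows its proud peg near (237,165).

```bash
python3 - <<'E'
from h import *
a=cv2.imread("pics/top0.png");b=cv2.imread("pics/side0.png")
f=lambda i,x,y,w:cv2.resize(i[y:y+w,x:x+w],(400,300*1),interpolation=cv2.INTER_CUBIC) if 0 else cv2.resize(i[y:y+int(w*.75),x:x+w],(400,300),interpolation=cv2.INTER_CUBIC)
m=np.vstack([np.hstack([f(a,130,140,100),f(a,320,170,130)]),np.hstack([f(b,210,150,100),f(b,280,250,130)])])
cv2.imwrite("pics/c1.png",cv2.convertScaleAbs(m,alpha=1.6))
E
```

```text
(no output)
```

View pics/c1.png

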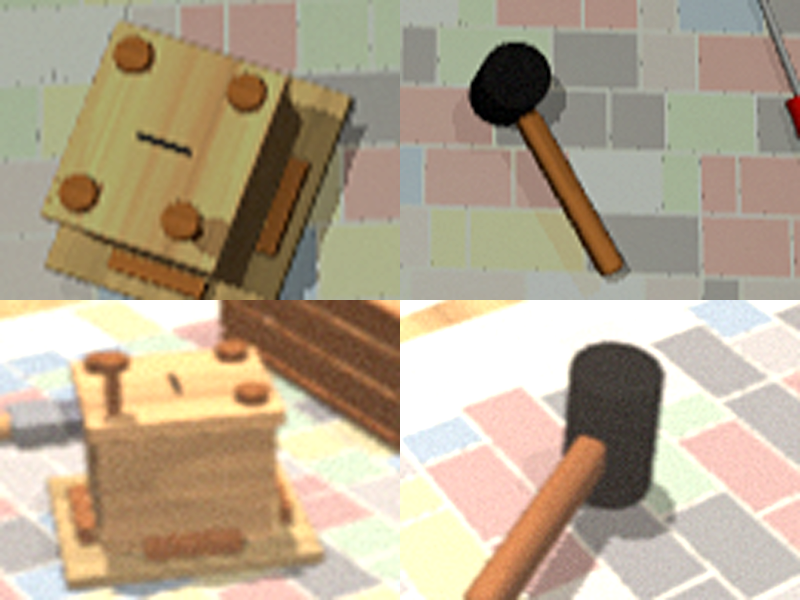

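The crops show mallet B: top disc centre at (358,195) and handle end at (389,258). The standing peg's top is at (175.5,195.5) in the top view and (236.7,164.5) in the side view, the near-right corner of the lid.

```bash
python3 - <<'E'
from h import *
np.set_printoptions(precision=4,suppress=True)
def tri(p1,p2):
    (o1,d1),(o2,d2)=ray("top",p1),ray("side",p2)
    s=np.linalg.lstsq(np.c_[d1,-d2],o2-o1,rcond=None)[0]
    a,b=o1+s[0]*d1,o2+s[1]*d2; return (a+b)/2,np.linalg.norm(a-b)
print("peg",tri((175.5,195.5),(236.7,164.5)))
h=atz("top",(358.3,195),.08);hs=atz("side",(280+217*.325,250+67*.325),.08)
e=atz("top",(388.9,257.7),.046)
print("head",h,hs,"end",e,"len",np.linalg.norm((e-h)[:2]))
u=(h-e)[:2];u/=np.linalg.norm(u);print("yaw",np.arctan2(u[1],u[0]),u)
for q in [(182,222),(246,92),(133,54),(78,193)]:print(atz("top",(130+q[0]/4,140+q[1]/4),.135 if q[0]==182 else .108))
E
```

```text
peg (array([0.5142, 0.2198, 0.1357]), np.float64(0.00019048315057989775))
head [ 0.5218 -0.1817  0.08  ] [ 0.5265 -0.1803  0.08  ] end [ 0.3821 -0.251   0.046 ] len 0.15598053596067268
yaw 0.46035671313356863 [0.8959 0.4443]
[0.5142 0.22   0.135 ]
[0.5936 0.1925 0.108 ]
[0.6165 0.2565 0.108 ]
[0.537  0.2843 0.108 ]
```

```bash
cat > go.py <<'E'
import sys
from h import *
x,y,z,yaw=map(float,sys.argv[1:5])
u=np.array([np.cos(yaw),np.sin(yaw),0]);zz=np.array([0,0,-1.])
T=R.from_matrix(np.c_[u,np.cross(zz,u),zz])
o=ctrl.get_obs();print(o["t"],o["tool_pos"].round(4) if hasattr(o["tool_pos"],"round") else o["tool_pos"],*rel((x,y,z),T))
E
python3 go.py .481 -.202 .14 .46
```

```text
0.5 [0.2762 0.5606 0.2313] [-52.07 -59.36   9.13] [-0.     0.     2.224]
```

```bash
python3 -m handwheel '[[[-52,-59.4,9.1],[0,0,2.22]],[[-52,-59.4,9.1],[0,0,2.22]],[[-52,-59.4,9.1],[0,0,2.22]],[[-52,-59.4,9.1],[0,0,2.22]],[[-52,-59.4,9.1],[0,0,2.22]]]' -1; python3 go.py .481 -.202 .14 .46
```

```text
t: 1.12
tool_pos: [0.3567, 0.259, 0.1956]
tool_rot: [2.024, 2.401, 0.002]
contact_force: [0.8, 0.1, -0.1]
opening: 0.0852
grip_force: 0.0
1.125 [0.3567 0.259  0.1956] [-47.54   4.45   5.56] [ 1.000e-03 -1.000e-03  1.281e+00]
```

```bash
python3 -m handwheel '[[[-47.5,4.4,5.5],[0,0,1.28]],[[-47.5,4.4,5.5],[0,0,1.28]],[[-47.5,4.4,5.5],[0,0,1.28]],[[-47.5,4.4,5.5],[0,0,1.28]],[[-47.5,4.4,5.5],[0,0,1.28]]]' >/dev/null; python3 go.py .481 -.202 .14 .46
```

```text
1.75 [ 0.439  -0.0408  0.1601] [-8.67 14.22  2.02] [ 0.001 -0.001  0.342]
```

```bash
python3 -m handwheel '[[[-8.2,13.7,2],[0,0,0.34]],[[-8.2,13.7,2],[0,0,0.34]],[[-8.2,13.7,2],[0,0,0.34]],[[-8.2,13.7,2],[0,0,0.34]],[[-8.2,13.7,2],[0,0,0.34]]]' >/dev/null; python3 go.py .481 -.202 .14 .46
python3 - <<'E'
from h import *
print(ctrl.get_obs()["tool_pos"])
cv2.imwrite("pics/w1.png",ctrl.get_image("wrist"))
for X in [(.524,-.181,.08),(.481,-.202,.052),(.382,-.251,.052)]:print(proj("wrist",X))
print(ctrl.landmark_of("wrist","mallet"))
E
```

```text
2.375 [ 0.4809 -0.1921  0.1397] [-0.44  0.89 -0.03] [-0.001  0.     0.009]
[ 0.48090737 -0.19211357  0.13967602]
[300.79862511 154.86208531]
[297.19355902 215.45439998]
[294.62868492 343.08952842]
[{'position': [295.5, 142.6], 'score': 0.9}]
```

View pics/w1.png

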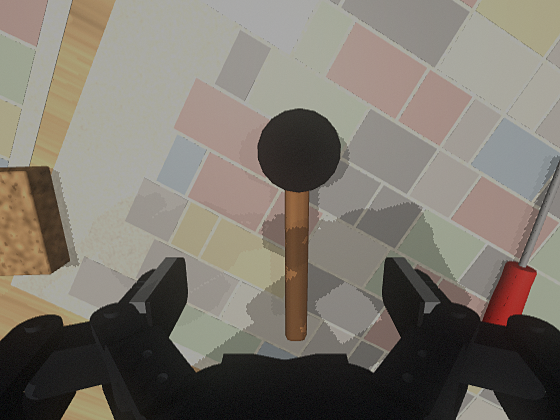

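The wrist view shows the mallet's top disc centred at (299,150) and its handle running straight down to (296,338), between the open fingers. That is close to my prediction.

```bash
python3 - <<'E'
from h import *
h=atz("wrist",(299.3,150.3),.08);e=atz("wrist",(296,338),.052);u=(h-e)[:2];L=np.linalg.norm(u);u/=L
print(h,e,L,np.arctan2(u[1],u[0]),h[:2]-.048*u)
h=h[:2]-.048*u
import os;os.system(f"python3 go.py {h[0]} {h[1]} .0215 {np.arctan2(u[1],u[0])}")
E
```

```text
2.475 [ 0.481  -0.1915  0.1399] [-0.2   0.91 11.84] [ 0.    -0.    -0.001]
[ 0.52610307 -0.17871004  0.08      ] [ 0.38692688 -0.24965719  0.052     ] 0.1562162276482866 0.4714290798107078 [ 0.4833389  -0.20050971]
```

```bash
python3 -m handwheel '[[[-0.2,0.9,4],[0,0,0]],[[-0.2,0.9,8],[0,0,0]],[[-0.2,0.9,11.8],[0,0,0]],[[-0.2,0.9,11.8],[0,0,0]],[[-0.2,0.9,11.8],[0,0,0]]]'; python3 -m handwheel '[[[0,0,0],[0,0,0]],[[0,0,0],[0,0,0]],[[0,0,0],[0,0,0]],[[0,0,0],[0,0,0]],[[0,0,0],[0,0,0]]]' 1 110
```

```text
t: 3.1
tool_pos: [0.4844, -0.2014, 0.0234]
tool_rot: [3.054, 0.731, 0.003]
contact_force: [0.9, -0.4, 0.1]
opening: 0.0853
grip_force: 0.0
t: 3.72
tool_pos: [0.4835, -0.2015, 0.0223]
tool_rot: [-3.055, -0.73, -0.0]
contact_force: [-2.5, 2.0, 6.1]
opening: 0.016
grip_force: 107.2
```

```bash
python3 -m handwheel '[[[0,0,-3],[0,0,0]],[[0,0,-8],[0,0,0]],[[0,0,-13],[0,0,0]],[[0,0,-18],[0,0,0]],[[0,0,-18],[0,0,0]]]'; python3 - <<'E'
from h import *
print(ctrl.get_obs()["tool_pos"],ctrl.get_obs()["opening"])
cv2.imwrite("pics/w2.png",ctrl.get_image("wrist"))
o=ctrl.get_obs();T=R.from_rotvec(o["tool_rot"]);p=o["tool_pos"]
b=p+T.apply([.048,0,-.019]);print(b)
for X in (b+[0,0,.04],b-[0,0,.04],p+T.apply([-.112,0,-.031])):print(proj("wrist",X))
b=cv2.resize(ctrl.get_image("side"),None,fx=1.4,fy=1.4);cv2.imwrite("pics/s2.png",b)
E
python3 go.py .471 .202 .20 .40
```

```text
t: 4.35
tool_pos: [0.4856, -0.2029, 0.2064]
tool_rot: [3.049, 0.728, 0.01]
contact_force: [0.2, 0.1, -2.7]
opening: 0.0166
grip_force: 108.3
[ 0.48559076 -0.20293779  0.20636896] 0.016563299331730636
[ 0.52673717 -0.18027552  0.22191883]
[285.42524832 193.02619864]
[284.49120681 155.15339724]
[285.17003072 505.95887226]
4.45 [ 0.4828 -0.2013  0.2004] [ 17.17 -36.51   0.07] [-0.001  0.001  0.069]
```

View pics/w2.png

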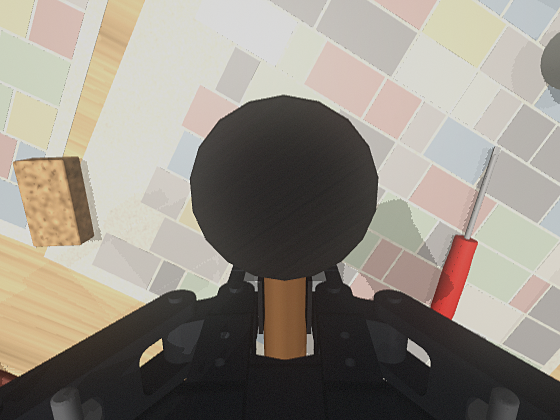

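View pics/s2.png

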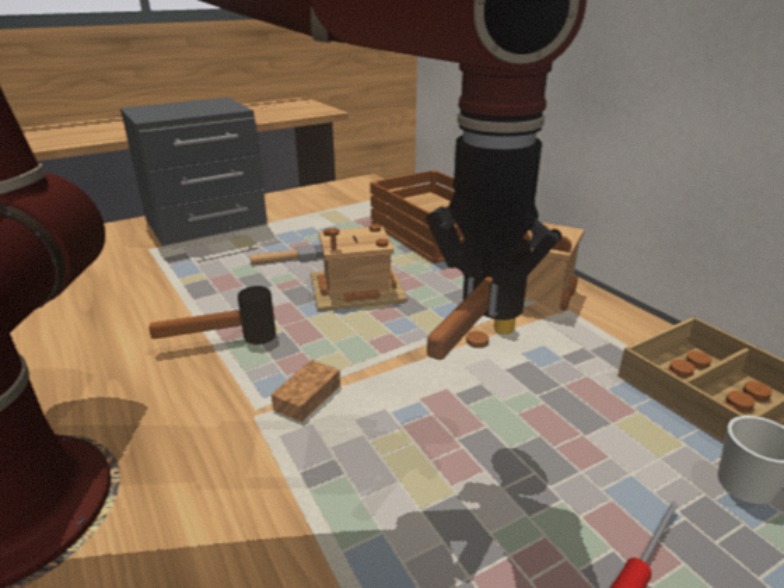

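The mallet hangs level in the grip, its disc centre at (284,188) within 2 mm of my prediction. The bank and its proud peg are undisturbed.

```bash
python3 -m handwheel '[[[17,-36.5,0],[0,0,0.07]],[[17,-36.5,0],[0,0,0.07]],[[17,-36.5,0],[0,0,0.07]],[[17,-36.5,0],[0,0,0.07]],[[17,-36.5,0],[0,0,0.07]]]' >/dev/null;python3 go.py .469 .201 .18 .40
```

```text
5.075 [0.4708 0.1126 0.1979] [ 3.27 -8.22  1.79] [-0.002  0.005 -0.002]
```

```bash
python3 -m handwheel '[[[3,-7,1],[0,0,0]],[[3,-7,1.8],[0,0,0]],[[3,-7,1.8],[0,0,0]],[[3,-7,1.8],[0,0,0]],[[3,-7,1.8],[0,0,0]]]' ;python3 go.py .469 .201 .18 .40;python3 - <<'E'
from h import *
o=ctrl.get_obs();T=R.from_rotvec(o["tool_rot"]);p=o["tool_pos"]
im=[cv2.imread("pics/top0.png"),ctrl.get_image("top"),ctrl.get_image("side")]
m=np.hstack([cv2.resize(i[120:280,100:260],(390,390),interpolation=cv2.INTER_CUBIC) if k<2 else cv2.resize(i[80:280,130:330],(390,390)) for k,i in enumerate(im[1:])])
cv2.imwrite("pics/c3.png",cv2.convertScaleAbs(m,alpha=1.4))
for cam in("top","side"):print(cam,proj(cam,p+T.apply([.05,0,-.059])),proj(cam,p+T.apply([.05,0,.021])))
E
```

```text
t: 5.7
tool_pos: [0.4739, 0.1857, 0.1838]
tool_rot: [3.08, 0.619, 0.0]
contact_force: [-0.6, 0.5, -3.0]
opening: 0.0164
grip_force: 108.7
5.7 [0.4739 0.1857 0.1838] [ 0.14 -1.61  0.38] [ 0.    -0.    -0.003]
top [171.02884274 181.22540742] [179.82604779 190.01309492]
side [239.33842383 120.74749021] [241.18979131 155.08051766]
```

View pics/c3.png

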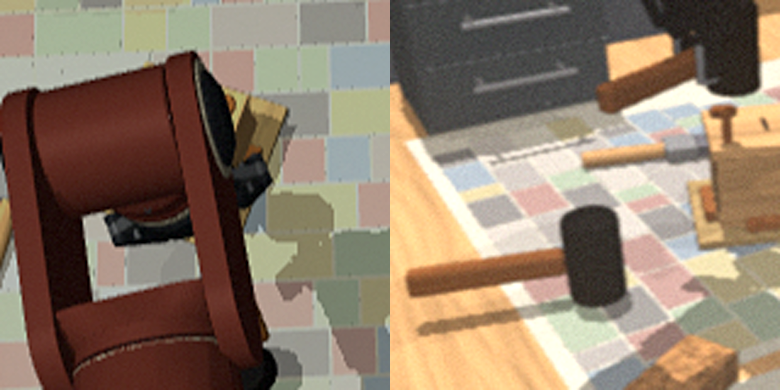

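The side crop shows the mallet head just above the proud peg, its underside centre at about (241,155), matching my projection. The head needs about 16 mm more sideways.

```bash
python3 -m handwheel '[[[0,-1.4,0],[0,0,0]],[[0,-1.4,0],[0,0,0]],[[0,-1.4,0],[0,0,0]],[[0,-1.4,0],[0,0,0]]]' ;python3 go.py .468 .2005 .155 .40
```

```text
t: 6.3
tool_pos: [0.4681, 0.1999, 0.1838]
tool_rot: [3.079, 0.622, 0.0]
contact_force: [0.1, -0.6, -3.1]
opening: 0.0165
grip_force: 108.7
6.3 [0.4681 0.1999 0.1838] [ 0.01 -0.06  2.88] [ 0.    -0.    -0.001]
```

```bash
python3 -m handwheel '[[[0,0,1],[0,0,0]],[[0,0,2],[0,0,0]],[[0,0,2.6],[0,0,0]],[[0,0,3],[0,0,0]],[[0,0,3.4],[0,0,0]]]'; python3 -m handwheel '[[[0,0,0.3],[0,0,0]],[[0,0,0.6],[0,0,0]],[[0,0,0.9],[0,0,0]],[[0,0,1.2],[0,0,0]],[[0,0,1.2],[0,0,0]]]'
```

```text
t: 6.92
tool_pos: [0.4685, 0.2, 0.1506]
tool_rot: [3.079, 0.622, 0.001]
contact_force: [-4.6, -1.8, 4.9]
opening: 0.0163
grip_force: 109.6
t: 7.55
tool_pos: [0.4684, 0.2, 0.1375]
tool_rot: [-3.079, -0.622, -0.002]
contact_force: [-1.0, -0.2, 1.6]
opening: 0.0165
grip_force: 109.6
```

```bash
python3 -m handwheel '[[[0,0,0.2],[0,0,0]],[[0,0,0.4],[0,0,0]],[[0,0,0.6],[0,0,0]],[[0,0,0.7],[0,0,0]],[[0,0,0.7],[0,0,0]]]'; python3 -m handwheel '[[[0,0,0.1],[0,0,0]],[[0,0,0.2],[0,0,0]],[[0,0,0.2],[0,0,0]]]'
```

```text
t: 8.18
tool_pos: [0.4684, 0.2, 0.1308]
tool_rot: [-3.079, -0.622, -0.001]
contact_force: [-1.7, 0.0, 4.9]
opening: 0.0163
grip_force: 109.6
t: 8.55
tool_pos: [0.4684, 0.1999, 0.13]
tool_rot: [3.079, 0.622, 0.001]
contact_force: [-4.1, -2.2, 10.4]
opening: 0.0164
grip_force: 110.9
```

```bash
python3 -m handwheel '[[[0,0,0.1],[0,0,0]],[[0,0,0.2],[0,0,0]],[[0,0,0.2],[0,0,0]],[[0,0,0.2],[0,0,0]]]'; python3 -m handwheel '[[[0,0,0.1],[0,0,0]],[[0,0,0.2],[0,0,0]],[[0,0,0.2],[0,0,0]],[[0,0,0.2],[0,0,0]]]'
```

```text
t: 9.05
tool_pos: [0.4684, 0.1999, 0.1298]
tool_rot: [3.079, 0.623, -0.0]
contact_force: [-10.9, -3.9, 18.5]
opening: 0.0163
grip_force: 112.3
t: 9.55
tool_pos: [0.4684, 0.1998, 0.1296]
tool_rot: [3.078, 0.623, -0.001]
contact_force: [-16.5, -7.1, 28.7]
opening: 0.016
grip_force: 113.7
```

A 32 N push with no more travel means the peg is seated. I'll lift and check it.

```bash
python3 -m handwheel '[[[0,0,-2],[0,0,0]],[[0,0,-4],[0,0,0]],[[0,0,-6],[0,0,0]],[[0,4,-7],[0,0,0]],[[0,8,-7],[0,0,0]]]'; python3 -m handwheel '[[[0,5,0],[0,0,0]],[[0,10,0],[0,0,0]],[[0,14,0],[0,0,0]],[[0,14,0],[0,0,0]]]' >/dev/null; python3 - <<'E'
from h import *
s=ctrl.get_image("side");t=ctrl.get_image("top");w=ctrl.get_image("wrist")
f=lambda i,x,y:cv2.resize(i[y:y+75,x:x+100],(400,300),interpolation=cv2.INTER_CUBIC)
m=np.vstack([np.hstack([f(t,130,140),f(s,210,150)]),np.hstack([cv2.resize(w,(400,300)),cv2.resize(s,(400,300))])])
cv2.imwrite("pics/c4.png",cv2.convertScaleAbs(m,alpha=1.5))
E
python3 go.py .481 -.202 .18 .46
```

```text
t: 10.18
tool_pos: [0.5001, 0.1257, 0.1964]
tool_rot: [3.079, 0.624, 0.004]
contact_force: [0.4, 0.1, -2.5]
opening: 0.0164
grip_force: 108.9
10.825 [ 0.5532 -0.0023  0.1945] [-14.41  15.6    1.45] [-0.001  0.    -0.061]
```

View pics/c4.png

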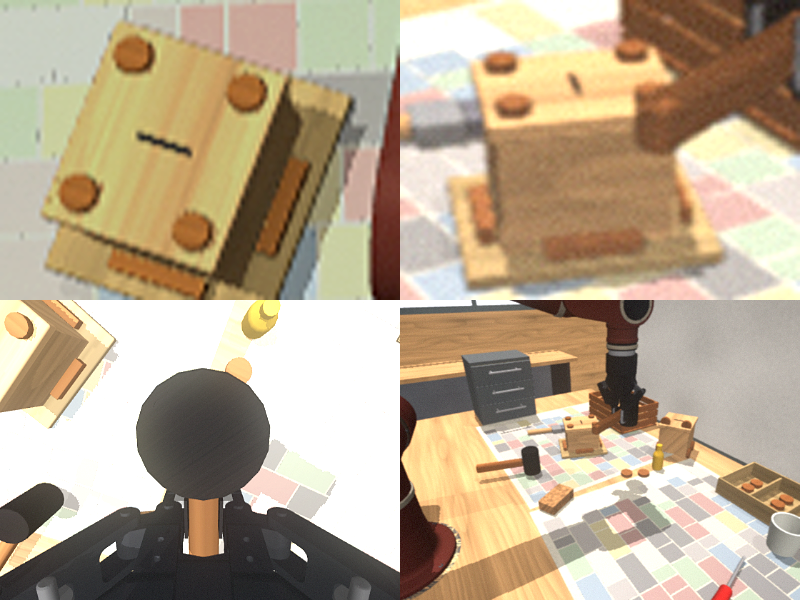

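The peg's head now sits on the lid, level with the others: top crop (193,230), side crop (512,104). The mallet has not slipped; its disc is still at (284,188). Next I return it to where it started.

```bash
python3 -m handwheel '[[[-14.4,15.6,1.4],[0,0,-0.06]],[[-14.4,15.6,1.4],[0,0,-0.06]],[[-14.4,15.6,1.4],[0,0,-0.06]],[[-14.4,15.6,1.4],[0,0,-0.06]],[[-14.4,15.6,1.4],[0,0,-0.06]]]'; python3 -m handwheel '[[[0,0,5],[0,0,0]],[[0,0,10],[0,0,0]],[[0,0,13],[0,0,0]],[[0,0,14],[0,0,0]],[[0,0,14],[0,0,0]]]' ; python3 go.py .481 -.202 .0225 .46
```

```text
t: 11.45
tool_pos: [0.4809, -0.2028, 0.1806]
tool_rot: [-3.06, -0.712, 0.0]
contact_force: [-0.7, 0.7, -3.8]
opening: 0.0167
grip_force: 109.1
t: 12.08
tool_pos: [0.4819, -0.2016, 0.041]
tool_rot: [-3.058, -0.717, -0.0]
contact_force: [1.3, -0.6, -3.1]
opening: 0.0163
grip_force: 109.1
12.075 [ 0.4819 -0.2016  0.041 ] [-0.1  -0.    1.85] [-0. -0.  0.]
```

```bash
python3 -m handwheel '[[[0,0,0.6],[0,0,0]],[[0,0,1.2],[0,0,0]],[[0,0,1.5],[0,0,0]],[[0,0,1.7],[0,0,0]],[[0,0,1.7],[0,0,0]]]'; python3 -m handwheel '[[[0,0,0.1],[0,0,0]],[[0,0,0.1],[0,0,0]],[[0,0,0.1],[0,0,0]]]'
```

```text
t: 12.7
tool_pos: [0.4813, -0.2025, 0.0236]
tool_rot: [-3.059, -0.714, 0.0]
contact_force: [-0.4, -1.1, -3.5]
opening: 0.0166
grip_force: 109.1
t: 13.08
tool_pos: [0.4815, -0.2025, 0.0228]
tool_rot: [3.059, 0.714, 0.0]
contact_force: [-1.0, 0.8, -2.9]
opening: 0.0167
grip_force: 109.1
```

Not in contact yet; down another millimetre or so.

```bash
python3 -m handwheel '[[[0,0,0.1],[0,0,0]],[[0,0,0.1],[0,0,0]],[[0,0,0.1],[0,0,0]]]';python3 -m handwheel '[[[0,0,0.1],[0,0,0]],[[0,0,0.1],[0,0,0]],[[0,0,0.1],[0,0,0]]]'
```

```text
t: 13.45
tool_pos: [0.4815, -0.2026, 0.0224]
tool_rot: [3.059, 0.715, -0.0]
contact_force: [-4.4, 0.9, 5.4]
opening: 0.0163
grip_force: 110.2
t: 13.82
tool_pos: [0.4815, -0.2027, 0.0223]
tool_rot: [-3.059, -0.715, 0.001]
contact_force: [-9.3, 2.4, 12.8]
opening: 0.0164
grip_force: 111.5
```

The mallet is on the table. I'll ease the load off, open, then rise straight up.

```bash
python3 -m handwheel '[[[0,0,-0.1],[0,0,0]],[[0,0,-0.1],[0,0,0]],[[0,0,-0.1],[0,0,0]]]'; python3 -m handwheel '[[[0,0,0],[0,0,0]],[[0,0,0],[0,0,0]],[[0,0,0],[0,0,0]],[[0,0,0],[0,0,0]],[[0,0,0],[0,0,0]]]' -1 20;python3 -m handwheel '[[[0,0,-2],[0,0,0]],[[0,0,-6],[0,0,0]],[[0,0,-10],[0,0,0]],[[0,0,-15],[0,0,0]],[[0,0,-15],[0,0,0]]]'; python3 - <<'E'
from h import *
s=ctrl.get_image("side");w=ctrl.get_image("wrist")
cv2.imwrite("pics/c5.png",cv2.convertScaleAbs(np.hstack([cv2.resize(w,(400,300)),cv2.resize(s,(400,300))]),alpha=1.3))
E
```

```text
t: 14.2
tool_pos: [0.4816, -0.2027, 0.0224]
tool_rot: [3.059, 0.715, -0.0]
contact_force: [-5.1, 1.7, 7.4]
opening: 0.0165
grip_force: 110.3
t: 14.82
tool_pos: [0.4814, -0.2025, 0.0217]
tool_rot: [-3.059, -0.714, -0.0]
contact_force: [-0.1, -0.4, -0.3]
opening: 0.085
grip_force: 0.0
t: 15.45
tool_pos: [0.4842, -0.2041, 0.1775]
tool_rot: [3.052, 0.713, 0.012]
contact_force: [-0.0, -0.8, 0.1]
opening: 0.0857
grip_force: 0.0
```

View pics/c5.png

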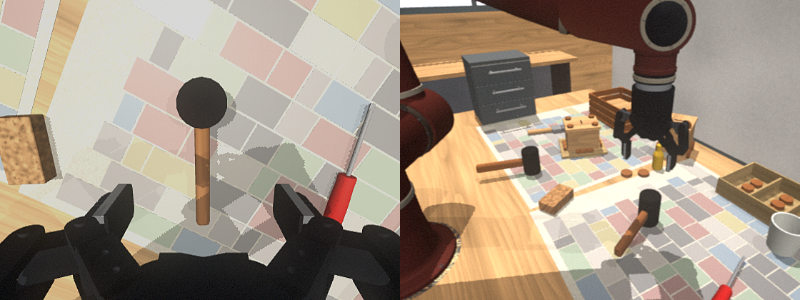

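The mallet stands on its head at (201,103) in the wrist half and (648,205) in the side half. It is clear of the bank, and the gripper is clear above it.

```bash
python3 -m handwheel '[[[0,0,0],[0,0,0]],[[0,0,0],[0,0,0]],[[0,0,0],[0,0,0]]]' >/dev/null; python3 -c "
from station import ctrl
print(ctrl.finish_job())"
```

```text
the job is handed in; nothing more can be done
None
```

The standing peg is fully home, driven with the head of the farther mallet; the mallet is back standing on its head near where it started, released and clear of the bank, and the job was handed in at about 16 s (verdict not shown).

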